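Tighten the loose bolt of the glass-guard post

TASK

On the breakfast counter, the bolt on the robot's side of the glass-guard post has worked loose. Take the star ring spanner from its tray, set its larger ring fully down over that bolt's head and tighten it clockwise in short swings, lifting the ring off to swing back each time, until it is firmly tight; do not force it beyond that, or its insert breaks loose in the stone. Turn the bolt only with the spanner, lay the spanner back flat in its tray, the same way up, and do not disturb the jar, the bowl and the tumbler.

Things in the scene. Friction and masses are not known exactly. Their poses are not given: they have to be found in the camera images.
- foot: Fixed steel foot of the glass-guard post; origin on the counter (height 0) on the vertical axis of the loose bolt, x from that bolt to the post. Oval plate 194 x 84 mm, 8 mm thick, its near end 42 mm in radius round the bolt. The post (42 mm across, 275 mm high) stands at x = 55 mm, 34 mm of clear space from the bolt's axis. A second, tight bolt, not to be touched, is at x = 110 mm.
- bolt_seat (a point): Centre of the upper face of the loose bolt's flange (32 mm across), 11 mm above the counter, where the ring comes to rest. Above it the dark star head: 13 mm high, 27 mm across its six lobes, core 19 mm across, lobes 5 mm wide, the top 2 mm round and 18 mm across. This frame turns with the bolt; its x axis points midway between two lobes.
- bolt (a joint): Turn of the loose bolt in rad; grows as it is turned clockwise seen from above, which tightens it. It is loose by about a quarter to a third of a turn. Turning takes about 0.25 N m until it comes up tight and stops hard; firmly tight means pulled up with 0.6 N m or more (6 N at 100 mm). At the value 0 the foot's x axis points midway between two lobes.
- insert (a joint): Turn of the bolt's threaded insert in the stone under the plate, rad, clockwise from above positive; 0 is where it is set. It holds up to about 1.8 N m (18 N at 100 mm), then breaks loose and turns along with the bolt.
- spanner_mid (a point): Centre of the straight knurled shank of the double-ended star ring spanner, 30 mm above the undersides of its rings; x points to the larger ring, z up as it lies. The shank is a level bar 106 mm long, 13 mm wide, 12 mm high, raised above the rings by sloped necks. Whole spanner 230 mm long, bright steel, about 0.4 kg.
- ring_big (a point): Centre of the larger ring at its underside, 95 mm along x from the shank's centre and 30 mm below it. Ring 40 mm across outside, 14 mm high, bore 29 mm with six inward teeth 4.4 mm wide (20.6 mm between opposite tips) that start 2.5 mm above its underside; one tooth lies along the spanner's x axis. It fits the bolt every 60 degrees, with about 4 degrees of play each way.
- ring_small (a point): Centre of the smaller ring at its underside, 95 mm from the shank's centre to -x: 32 mm across outside, 12 mm high, 21 mm bore, too small for the bolt.
- tray: Fixed aluminium tray, 270 x 140 mm (x, y) and 18 mm high, walls and floor 3 mm; origin at the centre of its underside on the counter. The spanner lies in it.
- spanner: The ring spanner; origin midway between its rings at the height of their undersides, axes as point spanner_mid.
- jar: Bystander: closed amber glass jar, 90 mm across, 115 mm high, on the chilled-plate unit; origin under its centre.
- bowl: Bystander: white bowl, 124 mm across, 55 mm high, on the chilled-plate unit; origin under its centre.
- tumbler: Bystander: clear tumbler, 68 mm across, 100 mm high, on the counter; origin under its centre.
- chiller: Fixed stainless chilled-plate unit on the foot's +y side, 370 x 180 mm, 45 mm high; origin under its centre. Its near face runs along the foot's x at y = 145 mm, from x = -170 to 200 mm. With the kerb it limits a spanner on the bolt, handle towards the foot's -x, to about 40 degrees either side of the foot's x axis.
- kerb: Fixed black stone kerb on the foot's -y side, 370 x 25 mm, 50 mm high, its near face along the foot's x at y = -145 mm; origin under its centre.

How it is judged (in metres and radians):
On the way, in this order (a step that is already met when the one before it is completed fails the run):
1. the larger ring sits fully down over the loose bolt's head (horizontal distance between ring_big and bolt_seat below 0.004 m and distance between ring_big and bolt_seat below 0.006 m and value of joint bolt below -0.3 rad), for 0.2 s.
2. the bolt is up tight and pulled firmly with the ring on it (value of joint bolt above -0.05 rad and distance between ring_big and bolt_seat below 0.01 m and contact force between spanner and bolt above 45 N), for 0.1 s.
At the end, for the whole second after the job is handed in: The bolt is within 0.05 rad of fully tight, its insert has not turned by more than 0.06 rad, and the spanner lies still and flat on the floor of its tray, the same way up (shank centre below 38 mm, tilt below 0.08 rad, inside the walls) (value of joint bolt above -0.05 rad and value of joint insert between -0.06 and 0.06 rad and x of spanner_mid in the frame of tray between -0.035 and 0.035 m and y of spanner_mid in the frame of tray between -0.06 and 0.06 m and height (world z) of spanner_mid below 0.038 m and angle between spanner_mid's own z axis and vertical below 0.08 rad and linear speed of spanner below 0.03 m/s); the robot touches nothing.
It fails at once if the insert is broken loose in the stone (turned more than 0.06 rad) (value of joint insert above 0.06 rad or value of joint insert below -0.06 rad).
It fails at once if the robot touches the loose bolt itself (contact force between any of the arm, the fingers and bolt above 1 N).
It fails at once if the spanner is thrown or dropped (faster than 1.2 m/s) (linear speed of spanner above 1.2 m/s).
It fails at once if a bystander is shifted by more than 30 mm or tipped (distance of any of jar, bowl, tumbler from where it was at the start of the episode above 0.03 m or angle between any of jar, bowl, tumbler's own z axis and vertical above 0.4 rad).
It also fails if it takes over 72 s, if anything falls off the work surface, if the arm or the gripper's body presses on something with over 40 N, if the wrist force passes 120 N, or if a joint passes its speed limit or range.

ROBOT

A 7-joint arm with a two-finger parallel gripper is mounted at the origin on the work surface. World frame = base frame: x ahead of the robot, y to its left, z up, the work surface at z = 0. Lengths are in m, angles in degrees, forces in N, time in s.
With the tool pointing down it reaches from about 0.4 to 0.85 m from the base axis. Payload 4.5 kg.
Tool frame: the origin (TCP) lies between the finger pads; the fingertips stand 14 mm ahead of it and the grasp point (between the pads) lies 5 mm behind it (manip.tip_extent is the distance from the TCP to the fingertips, in m); x points along the fingers, y is the direction in which the jaws open and shut, and the axes are right-handed (so a half turn about x gives the same grasp; the last joint's range is limited). The gripper opens to 88 mm and grips with 3 to 60 N. Pads are 18 mm wide; open, the fingers measure 123 mm over their backs; the gripper's body (75 mm by 187 mm) begins 45 mm behind the grasp point.
Start: joints at [1.937, 39.483, -11.15, 89.685, 9.013, 51.709, -12.324], TCP at [0.625, 0, 0.253] pointing down, gripper open.
Joint ranges: [-172.22, 172.22], [-26.19, 119.32], [-84.43, 86.54], [7.71, 146.69], [-57.33, 237.33], [2.42, 119.75], [-152.13, 152.13]. Speed limits (degrees/s): [147.25, 147.25, 180, 180, 180, 180, 180].

INTERFACE

Orientations are given as [roll, pitch, yaw] about the fixed x, y, z axes, in that order (R = Rz(yaw) Ry(pitch) Rx(roll)).
In Python, from workcell import state, snapshot, ticket, manip gives the robot as it stands.
- The arm moves only by the tool move_arm, never from a script. Its argument "commands" is a list of rows, each a list of 7 numbers: the turn, a rotation vector about the tool's x, y, z as a fraction of full scale, then the shift along the tool's x, y, z as a fraction of full scale, then the closure, from -1 (fully open) to 1 (shut). A call has 1 to 5 rows; each row shifts and turns the commanded pose from where the row before left it, along the tool's axes as they then stand; what a row does not reach is not made up. Full scale, the value 1, is 30 mm for a shift and 4 degrees for a turn. A row lasts 1/12 s, in which the tool goes at most 41.7 mm and 7.16 degrees, less where a joint would pass 70% of its speed; a pose out of reach is approached as far as the arm can. A call with a number of a shift or a turn outside -1 to 1 is refused whole. A call with a gripper value outside its range is refused whole. The fingers move at their own pace and stop on an object; "squeeze" is the grip in N (left out, the last holds). Time passes only in rows, so rows that do not move let the fingers close. It gives the time, the measured TCP pose, the force and the opening at its end, in the units of the state.
- state(): the state, without advancing time (a new reading comes with each control period).
- snapshot(name): name is "scene" or "side" or "wrist"; returns a dict with "image" (480x640x3 uint8, red, green, blue), "range_z" (480x640 float32, m along the optical axis (not along the pixel's ray), 0 where there is no reading), "mtx" (3x3 intrinsics, pixels), "k1" (the pictures are not rectified: a ray, as slopes to the right and down, at radius r is drawn at 1 + k1 r^2 times it, then the intrinsics apply), "extrinsics" (4x4, takes a point from camera to world coordinates). Camera axes: x right, y up, looking along -z (the intrinsics and any distortion apply to the point x, -y, -z); pixel columns grow to the right and rows downward; lengths in m; the calibration is good to about 2 mm. A picture is of the moment at which its call begins.
- ticket.hand_in(): hands the job in, once; it reports no verdict.
The state is a dict: "time_s": time; "joint_positions": joint angles; "qd": joint speeds; "joint_efforts": joint torques, N m; "eef_pos": TCP position; "tool_rot": TCP orientation; "contact_force": force on the tool from outside, world axes, zero at the start; "torque": the same for the moment, N m; "grip_width": finger opening in m.
Only numpy, scipy, OpenCV 4.12 (cv2) and the standard library are available. Lean on these libraries where they do the work, as an engineer would, in place of code of your own. Each camera call takes 0.05 s, during which the arm holds its last target. There are 200 camera calls.

## Working session

There is one attempt and no reset: what is moved stays moved. The work goes in short steps, Python scripts to look and compute and a tool call to move; the robot and the scene stay as the last step left them, time stands still between calls to the robot, and variables do not carry over. Pictures are saved under pics/ and viewed, about 8 in all and at most 12, crops included, and the job is handed in when it is done.

Besides the shell and the picture viewer there is one more tool, called after "Emit:" as name(argument=value, ...), one argument or row to a line, values as JSON. move_arm: Moves the arm, as the interface text tells. Shift numbers are shares of 30 mm and turn numbers shares of 4 degrees, none past 1 either way. Its arguments: {"type":"object","properties":{"commands":{"type":"array"},"squeeze":{"type":"number"}},"required":["commands"]}

```bash
ls; mkdir -p pics; cat > h.py <<'E'
import numpy as np, cv2
from workcell import state, snapshot, ticket, manip
def snap(n,f=None):
    s=snapshot(n)
    if f: cv2.imwrite('pics/'+f,s['image'][:,:,::-1])
    return s
def rays(s,uv):
    uv=np.asarray(uv,float).reshape(-1,1,2); k=s['k1']
    K=np.array(s['mtx'],float)
    d=(uv[:,0]-[K[0,2],K[1,2]])/[K[0,0],K[1,1]]
    p=d.copy()
    for _ in range(20): p=d/(1+k*(p**2).sum(1,keepdims=True))
    E=np.array(s['extrinsics'])
    dirs=np.c_[p[:,0],-p[:,1],-np.ones(len(p))]
    return E[:3,3],dirs@E[:3,:3].T
def onplane(s,uv,z):
    o,d=rays(s,uv); t=(z-o[2])/d[:,2]; return o+d*t[:,None]
def depthpt(s,uv):
    o,d=rays(s,uv); uv=np.round(np.asarray(uv)).astype(int).reshape(-1,2)
    return o+d*s['range_z'][uv[:,1],uv[:,0]][:,None]
def cloud(s):
    v,u=np.mgrid[0:480,0:640]; uv=np.c_[u.ravel(),v.ravel()]
    return depthpt(s,uv).reshape(480,640,3)
E
python3 - <<'E'
from h import *
a=snap('scene','a.png');b=snap('side','b.png');c=snap('wrist','c.png')
cv2.imwrite('pics/ab.png',cv2.resize(np.vstack([np.hstack([a['image'],b['image']]),np.hstack([c['image'],c['image']*0])])[:,:,::-1],(800,600),interpolation=cv2.INTER_AREA))
for s in(a,b,c): print(np.round(s['extrinsics'],3).tolist(),s['k1'],np.array(s['mtx'])[0])
print(state())
E
```

```text
pics
[[-0.614, -0.664, 0.427, 1.186], [0.789, -0.527, 0.316, 0.52], [0.016, 0.531, 0.847, 1.326], [0.0, 0.0, 0.0, 1.0]] -0.1356696146027666 [624.95978317   0.         316.70713753]
[[-0.969, 0.164, -0.185, 0.382], [-0.247, -0.666, 0.704, 0.652], [-0.008, 0.728, 0.686, 0.69], [0.0, 0.0, 0.0, 1.0]] -0.07439437643719903 [454.80046652   0.         320.86375224]
[[1.0, -0.001, 0.002, 0.625], [0.0, 0.966, 0.259, 0.067], [-0.002, -0.259, 0.966, 0.382], [0.0, 0.0, 0.0, 1.0]] 0.010528673954517263 [339.64496429   0.         320.38577647]
{'time_s': 0.15, 'joint_positions': array([  1.93595595,  39.521532  , -11.14565243,  89.73032459,
         9.01200579,  51.7099282 , -12.32530579]), 'qd': array([ 0.01996854, -0.2112181 ,  0.00240779, -0.13566653, -0.12514205,
        0.08122892, -0.05727396]), 'joint_efforts': array([-1.46674727e-03, -5.27863634e+01, -1.26819178e+00, -1.53587687e+01,
       -5.24473807e-02,  3.92338901e-03,  1.12435155e-04]), 'eef_pos': array([ 6.24540330e-01, -2.48167292e-05,  2.52104947e-01]), 'tool_rot': array([ -86.06301905,   89.91989862, -176.06006924]), 'contact_force': array([-0.45085451, -0.41263761,  0.05104602]), 'torque': array([-0.02115072, -0.01954682,  0.0035786 ]), 'grip_width': 0.08818919996645473}
```

View pics/ab.png

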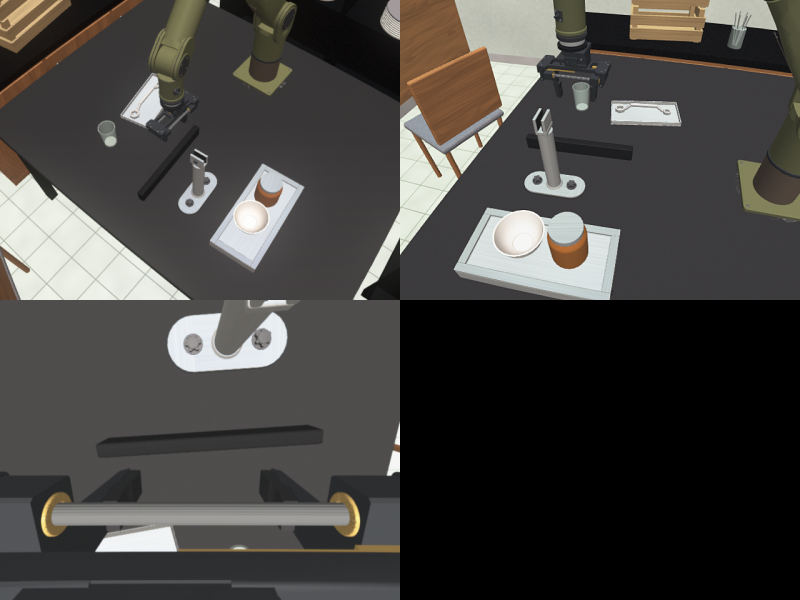

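The view shows everything: the loose bolt is at wrist px ≈(309,69) in full-size coordinates, and the tray is at side px ≈(390,180).

```bash
python3 - <<'E'
from h import *
a=snap('scene');b=snap('side');c=snap('wrist')
print('bolt seen wrist',onplane(c,[[309,69],[419,62]],.02), 'side',onplane(b,[[914-640,295],[860-640,288]],.02),'scene',onplane(a,[[329,289],[303,325]],.02))
# foot mask wrist: bright
g=c['image'].min(2); m=((g>170)).astype(np.uint8); m[200:]=0
n,l,st,ce=cv2.connectedComponentsWithStats(m)
i=1+np.argmax(st[1:,4]); ys,xs=np.where(l==i); P=onplane(c,np.c_[xs,ys],.008); print('foot',P.min(0),P.max(0))
h,_=cv2.findContours((l==i).astype(np.uint8),0,1); 
# clouds
for n,s in(('a',a),('b',b)):
    Q=cloud(s); z=Q[...,2]
    # kerb top
    for nm,lo,hi in(('kerb/ch',.044,.053),('tray',.013,.022)):
        mm=((z>lo)&(z<hi)&(Q[...,0]>.2)&(Q[...,0]<1.1)&(abs(Q[...,1])<.6)).astype(np.uint8)
        k,l,st,ce=cv2.connectedComponentsWithStats(mm)
        for i in range(1,k):
            if st[i,4]>120:
                p=Q[l==i][:,:2].astype(np.float32); print(n,nm,st[i],cv2.minAreaRect(p))
r=lambda im,x0,y0,w,h,f:cv2.resize(im[y0:y0+h,x0:x0+w],None,fx=f,fy=f,interpolation=cv2.INTER_CUBIC)
t1=r(b['image'],330,150,130,60,6); t2=r(a['image'],170,100,130,100,6)[:, :]
w=max(t1.shape[1],t2.shape[1]); 
out=np.vstack([t1,t2])[:,:,::-1]; cv2.imwrite('pics/d.png',cv2.resize(out,None,fx=.62,fy=.62))
E
```

```text
bolt seen wrist [[0.61383608 0.13614239 0.02      ]
 [0.72063681 0.14220142 0.02      ]] side [[0.60866047 0.14213361 0.02      ]
 [0.71558615 0.15116366 0.02      ]] scene [[0.61526294 0.13858944 0.02      ]
 [0.72567501 0.1482145  0.02      ]]
foot [0.57181025 0.09564377 0.008     ] [0.76277513 0.18169945 0.008     ]
a kerb/ch [ 220  200   99  115 1217] ((0.6379010677337646, -0.018692802637815475), (0.37005212903022766, 0.028104256838560104), 4.186403751373291)
a kerb/ch [ 335  262  151  169 2856] ((0.6107280254364014, 0.37282103300094604), (0.37350156903266907, 0.18086707592010498), 3.703855276107788)
a kerb/ch [383 336  35  34 579] ((0.6580114960670471, 0.3643914461135864), (0.07586868107318878, 0.07444843649864197), 28.419641494750977)
b kerb/ch [202 214  20  11 159] ((0.7966022491455078, -0.0066022127866744995), (0.0453561469912529, 0.024756712839007378), 5.144298076629639)
b kerb/ch [ 247  219  126   24 1163] ((0.5873029828071594, -0.02062271535396576), (0.2697749137878418, 0.02922172285616398), 3.570028066635132)
b kerb/ch [  86  332  266  148 5586] ((0.6106106042861938, 0.3733505606651306), (0.37007296085357666, 0.18114453554153442), 3.8954575061798096)
b kerb/ch [171 362  49  45 989] ((0.6620894074440002, 0.36302927136421204), (0.07436966150999069, 0.07334430515766144), 43.23220443725586)
b kerb/ch [244 402  58  28 153] ((0.5260785818099976, 0.38372647762298584), (0.08555493503808975, 0.030624857172369957), 25.392858505249023)
b tray [337 161 113  37 540] ((0.44493842124938965, -0.2902299761772156), (0.2710244953632355, 0.1477852314710617), 11.94482707977295)
b tray [249 235 122  19 369] ((0.5832847356796265, -0.010300329886376858), (0.26247072219848633, 0.007139056921005249), 3.6655688285827637)
b tray [148 452 135  28 280] ((0.5947160720825195, 0.4616209864616394), (0.20361171662807465, 0.002261556452140212), 3.955841541290283)
```

View pics/d.png

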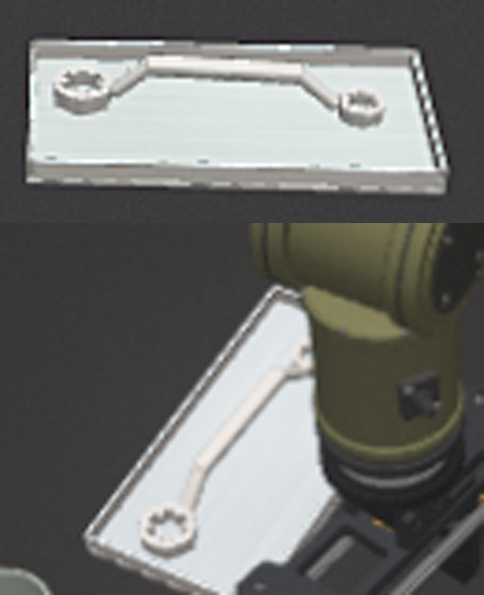

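The larger ring is at side px ≈(352,174), the +x end, and the smaller ring is at (427,178). The spanner already points roughly along the foot's x axis.

```bash
python3 - <<'E'
from h import *
from scipy.spatial.transform import Rotation as R
b=snap('side')
print(onplane(b,[[352,173.7],[427,178]],.012))
Q=cloud(b);z=Q[...,2]
m=(z>.03)&(z<.045)&(Q[...,0]>.33)&(Q[...,0]<.57)&(Q[...,1]<-.2)&(Q[...,1]>-.38)
p=Q[m]; print(len(p),p.mean(0),cv2.minAreaRect(p[:,:2].astype(np.float32)))
print(R.from_euler('xyz',state()['tool_rot'],degrees=True).as_matrix().round(3))
E
```

```text
[[ 0.5449495  -0.28918704  0.012     ]
 [ 0.3573053  -0.31665785  0.012     ]]
238 [ 0.45195539 -0.30249072  0.03607658] ((0.451652467250824, -0.30380886793136597), (0.12021980434656143, 0.017837103456258774), 7.754832744598389)
[[-0.  1.  0.]
 [-0.  0. -1.]
 [-1. -0.  0.]]
```

```bash
cat >> h.py <<'E'
from scipy.spatial.transform import Rotation as R
# tool-down pose with spanner-like yaw (deg): tool x=-z, -z_tool = heading yaw
def down(yaw):
    c,s=np.cos(np.radians(yaw)),np.sin(np.radians(yaw))
    return np.array([[0,s,-c],[0,-c,-s],[-1,0,0]],float)
def cur():
    s=state(); return np.array(s['eef_pos']),R.from_euler('xyz',s['tool_rot'],degrees=True).as_matrix()
def yawof(M): return np.degrees(np.arctan2(-M[1,2],-M[0,2]))
def plan(pos,M,n,start=None,grip=-1,dec=2):
    """equal steps towards the target, rounded, errors carried into the next row"""
    p,A=start or cur(); p=p.copy();A=A.copy()
    for i in range(n):
        k=n-i
        w=(R.from_matrix(A.T@M)).as_rotvec(degrees=True)/k/4
        d=A.T@((pos-p)/k)/.03
        w=w.round(dec);d=d.round(dec)
        print([*w.tolist(),*d.tolist(),grip])
        p=p+A@d*.03; A=A@R.from_rotvec(w*4,degrees=True).as_matrix()
    print('end',p.round(4),yawof(A).round(2))
    return p,A
E
python3 - <<'E'
from h import *
plan(np.array([.4515,-.303,.17]),down(8),21)
E
```

```text
[0.98, 0.0, 0.0, 0.13, -0.28, 0.48, -1]
[0.98, 0.0, 0.0, 0.13, -0.24, 0.5, -1]
[0.98, 0.0, 0.0, 0.13, -0.21, 0.51, -1]
[0.98, 0.0, 0.0, 0.13, -0.17, 0.53, -1]
[0.98, 0.0, 0.0, 0.13, -0.13, 0.54, -1]
[0.98, 0.0, 0.0, 0.13, -0.1, 0.55, -1]
[0.97, 0.0, 0.0, 0.13, -0.06, 0.55, -1]
[0.98, 0.0, 0.0, 0.13, -0.02, 0.55, -1]
[0.97, 0.0, 0.0, 0.13, 0.01, 0.55, -1]
[0.98, 0.0, 0.0, 0.13, 0.05, 0.55, -1]
[0.97, 0.0, 0.0, 0.13, 0.09, 0.55, -1]
[0.98, 0.0, 0.0, 0.13, 0.13, 0.54, -1]
[0.97, 0.0, 0.0, 0.13, 0.16, 0.53, -1]
[0.98, 0.0, 0.0, 0.13, 0.2, 0.52, -1]
[0.97, 0.0, 0.0, 0.13, 0.23, 0.5, -1]
[0.98, 0.0, 0.0, 0.13, 0.27, 0.48, -1]
[0.97, 0.0, 0.0, 0.13, 0.3, 0.47, -1]
[0.98, 0.0, 0.0, 0.14, 0.33, 0.44, -1]
[0.97, 0.0, 0.0, 0.13, 0.36, 0.42, -1]
[0.98, 0.0, 0.0, 0.14, 0.39, 0.4, -1]
[0.97, 0.0, 0.0, 0.13, 0.42, 0.37, -1]
end [ 0.4514 -0.3032  0.1701] 8.0
```

Emit:
move_arm(
  commands=[
    [0.98,0,0,0.13,-0.28,0.48,-1],
    [0.98,0,0,0.13,-0.24,0.5,-1],
    [0.98,0,0,0.13,-0.21,0.51,-1],
    [0.98,0,0,0.13,-0.17,0.53,-1],
    [0.98,0,0,0.13,-0.13,0.54,-1],
  ],
)

```text
time_s: 0.77
eef_pos: [0.5833, -0.0728, 0.2331]
tool_rot: [104.7, 90.0, -5.0]
contact_force: [0.8, -0.1, 0.3]
grip_width: 0.0884
```

Emit:
move_arm(
  commands=[
    [0.98,0,0,0.13,-0.1,0.55,-1],
    [0.97,0,0,0.13,-0.06,0.55,-1],
    [0.98,0,0,0.13,-0.02,0.55,-1],
    [0.97,0,0,0.13,0.01,0.55,-1],
    [0.98,0,0,0.13,0.05,0.55,-1],
  ],
)

```text
time_s: 1.18
eef_pos: [0.5421, -0.1447, 0.2136]
tool_rot: [134.1, 90.0, 4.8]
contact_force: [0.2, -0.4, -0.7]
grip_width: 0.0882
```

Emit:
move_arm(
  commands=[
    [0.97,0,0,0.13,0.09,0.55,-1],
    [0.98,0,0,0.13,0.13,0.54,-1],
    [0.97,0,0,0.13,0.16,0.53,-1],
    [0.98,0,0,0.13,0.2,0.52,-1],
    [0.97,0,0,0.13,0.23,0.5,-1],
  ],
)

```text
time_s: 1.6
eef_pos: [0.5002, -0.2177, 0.1939]
tool_rot: [111.9, 90.0, -37.0]
contact_force: [-0.1, -0.0, 0.1]
grip_width: 0.0881
```

Emit:
move_arm(
  commands=[
    [0.98,0,0,0.13,0.27,0.48,-1],
    [0.97,0,0,0.13,0.3,0.47,-1],
    [0.98,0,0,0.14,0.33,0.44,-1],
    [0.97,0,0,0.13,0.36,0.42,-1],
    [0.98,0,0,0.14,0.39,0.4,-1],
  ],
)

```text
time_s: 2.02
eef_pos: [0.4591, -0.2899, 0.1738]
tool_rot: [152.7, 90.0, -15.8]
contact_force: [-0.5, -0.2, -0.3]
grip_width: 0.0881
```

Emit:
move_arm(
  commands=[
    [0.97,0,0,0.13,0.42,0.37,-1],
    [0,0,0,0,0,0,-1],
    [0,0,0,0,0,0,-1],
  ],
)

```text
time_s: 2.27
eef_pos: [0.4509, -0.3041, 0.17]
tool_rot: [-11.1, 90.0, 176.8]
contact_force: [-0.1, 0.4, 0.2]
grip_width: 0.0881
```

```bash
python3 - <<'E'
from h import *
p,A=cur(); print(p,yawof(A),A.round(3).tolist(),state()['joint_positions'].round(1))
c=snap('wrist','e.png')
E
```

```text
[ 0.45087216 -0.30405581  0.16995033] 7.870248353584436 [[-0.001, 0.137, -0.991], [0.0, -0.991, -0.137], [-1.0, -0.0, 0.001]] [ 24.2  40.6   8.2 108.9 -10.4  31.2 -42.8]
```

View pics/e.png

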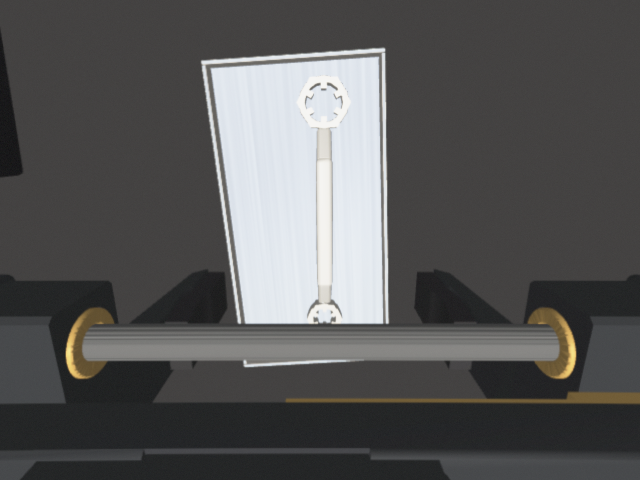

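The wrist view shows the larger ring at (324,102), the smaller at (324,313), and the shank running from (325,160) to (324,285). The tray corners are (203,63), (384,50) and (244,366).

```bash
python3 - <<'E'
from h import *
c=snap('wrist')
S=onplane(c,[[325,160],[324,287]],.039); B=onplane(c,[[324,102],[324,314]],.016)
print('shank ends',S,S.mean(0));print('rings',B,np.linalg.norm(B[0]-B[1]),B.mean(0),np.degrees(np.arctan2(*(B[0]-B[1])[1::-1])), np.degrees(np.arctan2(*(S[0]-S[1])[1::-1])))
T=onplane(c,[[203,63],[384,50],[244,366]],.018);print('tray',T,(T[1]+T[2])/2,np.degrees(np.arctan2(*(T[0]-T[2])[1::-1])))
print('--');ctr=(S.mean(0)+B.mean(0))/2
plan(np.array([.4497,-.303,.045]),down(8),5)
E
```

```text
shank ends [[ 0.50595903 -0.2982607   0.039     ]
 [ 0.40366517 -0.31220119  0.039     ]] [ 0.4548121  -0.30523094  0.039     ]
rings [[ 0.54882499 -0.29157902  0.016     ]
 [ 0.36699696 -0.31771154  0.016     ]] 0.18369633461489085 [ 0.45791097 -0.30464528  0.016     ] 8.178604851181397 7.760395867465417
tray [[ 0.56300724 -0.19705537  0.018     ]
 [ 0.59092442 -0.33096433  0.018     ]
 [ 0.30305468 -0.24945791  0.018     ]] [ 0.44698955 -0.29021112  0.018     ] 11.397228756128323
--
[0.0, -0.0, 0.0, 0.83, 0.0, 0.02, -1]
[0.01, -0.0, 0.0, 0.84, 0.0, 0.02, -1]
[0.0, -0.0, 0.0, 0.83, 0.01, 0.02, -1]
[0.01, -0.01, 0.01, 0.84, 0.0, 0.02, -1]
[0.0, -0.0, 0.0, 0.83, 0.01, 0.01, -1]
end [ 0.4498 -0.3031  0.0451] 8.02
```

Emit:
move_arm(
  commands=[
    [0,0,0,0.95,0.05,-0.12,-1],
    [0,0,0,0.95,0,0,-1],
    [0,0,0,0.95,0,0,-1],
    [0,0,0,0.95,0,0,-1],
    [0,0,0,0.88,0,0,-1],
  ],
)

```text
time_s: 2.78
eef_pos: [0.4567, -0.3025, 0.0288]
tool_rot: [-155.1, 89.9, 33.1]
contact_force: [-11.6, 27.3, 147.4]
grip_width: 0.0882
```

Emit:
move_arm(
  commands=[
    [0,0,0,0,0,0,-1],
    [0,0,0,0,0,0,1],
    [0,0,0,0,0,0,1],
    [0,0,0,0,0,0,1],
    [0,0,0,0,0,0,1],
  ],
  squeeze=60,
)

```text
time_s: 3.2
eef_pos: [0.4559, -0.3037, 0.03]
tool_rot: [-178.9, 90.0, 9.2]
contact_force: [-0.2, -1.1, 0.5]
grip_width: 0.0636
```

Emit:
move_arm(
  commands=[
    [0,0,0,0,0,0,1],
    [0,0,0,0,0,0,1],
    [0,0,0,0,0,0,1],
    [0,0,0,0,0,0,1],
    [0,0,0,0,0,0,1],
  ],
)

```text
time_s: 3.62
eef_pos: [0.4554, -0.3042, 0.0298]
tool_rot: [178.3, 90.0, 6.3]
contact_force: [-0.1, -0.3, 0.1]
grip_width: 0.0305
```

The 147 N spike was a finger back on the tray's wall: the spanner lies off-centre and the jaws were fully open. It went to zero straight after. I will open only partly near the tray and move slower near contact.

Emit:
move_arm(
  commands=[
    [0,0,0,0,0,0,1],
    [0,0,0,0,0,0,1],
    [0,0,0,0,0,0,1],
    [0,0,0,0,0,0,1],
    [0,0,0,0,0,0,1],
  ],
)

```text
time_s: 4.03
eef_pos: [0.4555, -0.3047, 0.0299]
tool_rot: [116.4, 89.9, -55.6]
contact_force: [0.4, -2.0, -1.0]
grip_width: 0.0123
```

Emit:
move_arm(
  commands=[
    [0,0,0,0,0,0,1],
    [0,0,0,0,0,0,1],
  ],
)

```text
time_s: 4.2
eef_pos: [0.4555, -0.3046, 0.0299]
tool_rot: [118.5, 89.9, -53.5]
contact_force: [0.1, -1.5, -0.1]
grip_width: 0.0123
```

Emit:
move_arm(
  commands=[
    [0,0,0,-0.1,0,0,1],
    [0,0,0,-0.3,0,0,1],
    [0,0,0,-0.6,0,0,1],
    [0,0,0,-0.6,0,0,1],
    [0,0,0,-0.6,0,0,1],
  ],
)

```text
time_s: 4.62
eef_pos: [0.4547, -0.303, 0.0966]
tool_rot: [-56.8, 89.9, 131.2]
contact_force: [-0.8, -0.6, -4.0]
grip_width: 0.012
```

```bash
python3 - <<'E'
from h import *
p,A=cur(); print(p,yawof(A),state()['contact_force'],state()['torque'],state()['grip_width'])
s=snap('scene'); b=snap('side')
# tumbler position
Q=cloud(b);z=Q[...,2];m=(z>.06)&(z<.12)&(Q[...,1]<-.1)&(Q[...,0]>.55)&(Q[...,0]<1)
if m.any(): print('tumbler?',m.sum(),np.median(Q[m],0))
Q=cloud(s);z=Q[...,2];m=(z>.09)&(z<.11)&(Q[...,1]<-.1)&(Q[...,0]>.55)&(Q[...,0]<1)
if m.any(): print(m.sum(),np.median(Q[m],0),Q[m].min(0),Q[m].max(0))
cx=.612-.095*np.cos(np.radians(4));print('plan above bolt: ')
plan(np.array([.517,.131,.17]),down(4),18,grip=1)
E
```

```text
[ 0.45465937 -0.30302761  0.09658411] 8.02958775973104 [-0.78206816 -0.61295387 -4.00379935] [ 0.01530397  0.10272004 -0.04369375] 0.011991425348411718
tumbler? 941 [ 0.68797665 -0.29835828  0.08469781]
342 [ 0.68246106 -0.3050085   0.0996479 ] [ 0.55071316 -1.08168964  0.09001574] [ 0.73873031 -0.24415056  0.10965912]
plan above bolt: 
[0.06, -0.0, -0.0, -0.13, -0.78, -0.22, 1]
[0.06, -0.0, -0.0, -0.13, -0.78, -0.22, 1]
[0.06, -0.0, -0.0, -0.13, -0.78, -0.22, 1]
[0.05, -0.0, -0.0, -0.13, -0.79, -0.21, 1]
[0.06, -0.0, -0.0, -0.13, -0.79, -0.21, 1]
[0.05, -0.0, -0.0, -0.14, -0.79, -0.21, 1]
[0.06, -0.0, -0.0, -0.13, -0.79, -0.21, 1]
[0.05, -0.0, -0.0, -0.14, -0.79, -0.2, 1]
[0.06, -0.0, -0.0, -0.13, -0.79, -0.2, 1]
[0.05, -0.01, -0.0, -0.14, -0.79, -0.2, 1]
[0.06, -0.0, -0.0, -0.13, -0.79, -0.19, 1]
[0.05, -0.01, -0.0, -0.14, -0.79, -0.19, 1]
[0.06, -0.0, -0.0, -0.13, -0.79, -0.19, 1]
[0.05, -0.01, -0.01, -0.14, -0.79, -0.18, 1]
[0.06, -0.0, -0.0, -0.13, -0.79, -0.18, 1]
[0.05, -0.01, -0.01, -0.14, -0.8, -0.18, 1]
[0.06, -0.0, -0.0, -0.13, -0.79, -0.17, 1]
[0.05, -0.01, -0.01, -0.14, -0.8, -0.18, 1]
end [0.5171 0.131  0.1701] 4.02
```

Emit:
move_arm(
  commands=[
    [0.06,0,0,-0.05,-0.4,-0.09,1],
    [0.06,0,0,-0.05,-0.78,-0.18,1],
    [0.06,0,0,-0.05,-0.78,-0.18,1],
    [0.06,0,0,-0.05,-0.78,-0.18,1],
    [0.06,0,0,-0.05,-0.78,-0.18,1],
  ],
)

```text
time_s: 5.13
eef_pos: [0.4646, -0.1934, 0.1022]
tool_rot: [-43.0, 89.8, 143.9]
contact_force: [0.5, -0.0, -4.0]
grip_width: 0.0123
```

Emit:
move_arm(
  commands=[
    [0.06,0,0,-0.05,-0.78,-0.17,1],
    [0.06,0,0,-0.05,-0.78,-0.17,1],
    [0.06,0,0,-0.05,-0.78,-0.17,1],
    [0.06,0,0,-0.05,-0.78,-0.17,1],
    [0.06,0,0,-0.05,-0.78,-0.17,1],
  ],
)

```text
time_s: 5.55
eef_pos: [0.4767, -0.0745, 0.1098]
tool_rot: [-25.7, 89.8, 159.9]
contact_force: [-0.2, 0.5, -4.2]
grip_width: 0.0122
```

Emit:
move_arm(
  commands=[
    [0.06,0,0,-0.05,-0.78,-0.16,1],
    [0.06,0,0,-0.05,-0.78,-0.16,1],
    [0.06,0,0,-0.05,-0.78,-0.16,1],
    [0.06,0,0,-0.05,-0.78,-0.16,1],
    [0.06,0,0,-0.05,-0.78,-0.16,1],
  ],
)

```text
time_s: 5.97
eef_pos: [0.4898, 0.0439, 0.1172]
tool_rot: [-10.3, 89.8, 174.2]
contact_force: [1.0, -0.5, -4.7]
grip_width: 0.0117
```

Emit:
move_arm(
  commands=[
    [0.06,0,0,0,-0.7,-0.16,1],
    [0.06,0,0,0,-0.35,-0.16,1],
    [0,0,0,0,0,0,1],
    [0,0,0,0,0,0,1],
  ],
)

```text
time_s: 6.3
eef_pos: [0.4981, 0.0737, 0.1177]
tool_rot: [25.8, 89.9, -150.2]
contact_force: [0.7, -0.6, -3.7]
grip_width: 0.012
```

```bash
python3 - <<'E'
from h import *
p,A=cur(); print(p,yawof(A),A.round(3).tolist(),state()['contact_force'],state()['torque'])
c=snap('wrist','f.png'); print(c['extrinsics'])
E
```

```text
[0.49813985 0.07374109 0.11765595] 3.990792616517444 [[-0.001, 0.07, -0.998], [-0.001, -0.998, -0.07], [-1.0, 0.001, 0.001]] [ 0.74734816 -0.63174392 -3.71387511] [-0.06392299  0.10338616  0.0018548 ]
[[ 0.06964636  0.96354614  0.25831804  0.56450667]
 [-0.99757055  0.06687019  0.01952882  0.07908558]
 [ 0.00154314 -0.25905059  0.96586252  0.24790691]
 [ 0.          0.          0.          1.        ]]
```

View pics/f.png

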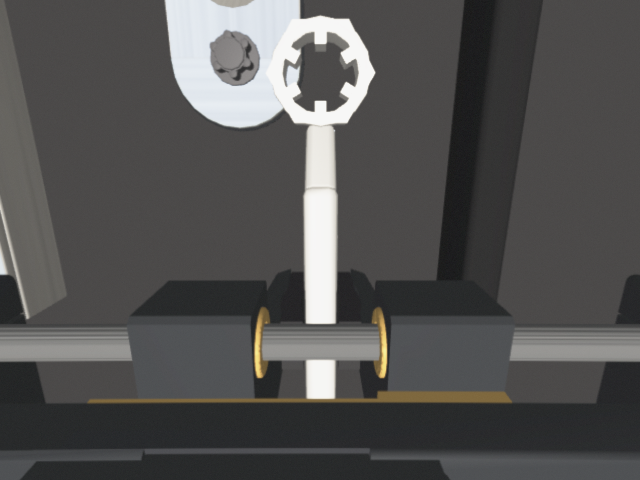

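The wrist view shows the loose bolt at (234,55), with its flange around (236,58), and the held larger ring at (321,71) with six teeth. Next I rectify the bolt patch to read the lobe angle.

```bash
python3 - <<'E'
from h import *
p,A=cur();c=snap('wrist')
def rect(z,ctr,half,N):
    src=np.float32([[ctr[0]-dx,ctr[1]-dy] for dx,dy in((40,40),(-40,40),(-40,-40),(40,-40))])
    w=onplane(c,src,z)[:,:2]; return src,w
def top(z,px,mid,half=.022,N=380,crop=40):
    src,w=rect(z,px,0,0); # image: col=-y world.. use col = x, row=-y
    dst=np.float32(np.c_[(w[:,0]-mid[0]+half)/(2*half)*N,(mid[1]+half-w[:,1])/(2*half)*N])
    return cv2.warpPerspective(c['image'],cv2.getPerspectiveTransform(src,dst),(N,N),flags=cv2.INTER_CUBIC)
fl=onplane(c,[[236,58]],.011)[0];hd=onplane(c,[[232,53]],.024)[0];rg=onplane(c,[[321,71]],p[2]-.013)[0]
print('flange',fl,'head',hd,'ring',rg,'ring pred',p[:2]+.095*np.array([np.cos(np.radians(4)),np.sin(np.radians(4))]))
im=top(.022,(233,54),hd)
g=cv2.cvtColor(im,cv2.COLOR_RGB2GRAY); im2=cv2.cvtColor(np.clip(g.astype(float)*1.6,0,255).astype(np.uint8),cv2.COLOR_GRAY2BGR)
# ring teeth mask: bore
rr=top(p[2]-.013,(321,71),rg,half=.026)[:,:,::-1]
cv2.imwrite('pics/g.png',np.hstack([im2,rr]))
E
```

```text
flange [0.61232119 0.1338979  0.011     ] head [0.61222753 0.13319003 0.024     ] ring [0.59108543 0.07894724 0.10485451] ring pred [0.59285634 0.07902182]
```

View pics/g.png

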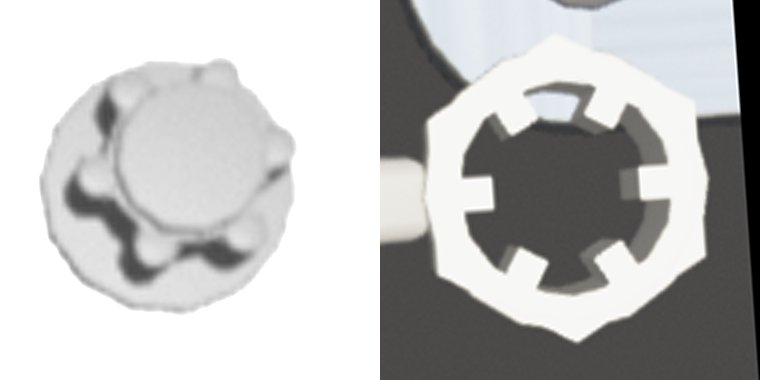

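Lobes lie at about 9.5° (mod 60) in world, so the gaps are at 39.5°. The foot's yaw is about 3.9°, so the bolt is about 95° loose. I will start at spanner yaw 39.5° and swing clockwise in two strokes.

```bash
python3 - <<'E'
from h import *
plan(np.array([.5401,.0740,.068]),down(39.5),10,grip=1)
E
```

```text
[-0.89, 0.0, -0.0, 0.17, 0.0, -0.14, 1]
[-0.89, 0.0, -0.0, 0.17, 0.01, -0.14, 1]
[-0.89, 0.0, -0.0, 0.17, 0.02, -0.14, 1]
[-0.89, 0.0, -0.0, 0.17, 0.03, -0.14, 1]
[-0.89, 0.0, -0.0, 0.16, 0.04, -0.13, 1]
[-0.9, 0.01, -0.0, 0.17, 0.04, -0.13, 1]
[-0.89, 0.0, -0.0, 0.16, 0.05, -0.13, 1]
[-0.9, 0.01, -0.0, 0.17, 0.06, -0.13, 1]
[-0.89, 0.0, -0.01, 0.16, 0.07, -0.12, 1]
[-0.9, 0.01, -0.0, 0.17, 0.08, -0.12, 1]
end [0.5401 0.0739 0.0679] 39.51
```

Emit:
move_arm(
  commands=[
    [-0.89,0,0,0.17,0,-0.14,1],
    [-0.89,0,0,0.17,0.01,-0.14,1],
    [-0.89,0,0,0.17,0.02,-0.14,1],
    [-0.89,0,0,0.17,0.03,-0.14,1],
    [-0.89,0,0,0.16,0.04,-0.13,1],
  ],
)

```text
time_s: 6.82
eef_pos: [0.5197, 0.0724, 0.0928]
tool_rot: [40.6, 89.9, -117.7]
contact_force: [-0.2, 0.3, -4.0]
grip_width: 0.012
```

Emit:
move_arm(
  commands=[
    [-0.9,0.01,0,0.17,0.04,-0.13,1],
    [-0.89,0,0,0.16,0.05,-0.13,1],
    [-0.9,0.01,0,0.17,0.06,-0.13,1],
    [-0.89,0,-0.01,0.16,0.07,-0.12,1],
    [-0.9,0.01,0,0.17,0.08,-0.12,1],
  ],
)

```text
time_s: 7.23
eef_pos: [0.5407, 0.0735, 0.0679]
tool_rot: [166.5, 90.0, 26.2]
contact_force: [-0.2, -0.3, -4.1]
grip_width: 0.0122
```

Emit:
move_arm(
  commands=[
    [0,0,0,0,0,0,1],
    [0,0,0,0,0,0,1],
  ],
)

```text
time_s: 7.4
eef_pos: [0.5404, 0.0741, 0.068]
tool_rot: [-153.3, 90.0, 66.1]
contact_force: [0.8, -0.6, -5.3]
grip_width: 0.0121
```

```bash
python3 - <<'E'
from h import *
p,A=cur(); print(p,yawof(A))
c=snap('wrist'); im=c['image'][10:150,240:400]
cv2.imwrite('pics/i.png',cv2.resize(np.clip(im.astype(float)*1.0,0,255).astype(np.uint8),None,fx=4,fy=4,interpolation=cv2.INTER_CUBIC)[:,:,::-1])
E
```

```text
[0.54041083 0.07405832 0.06801107] 39.389949358608526
```

View pics/i.png

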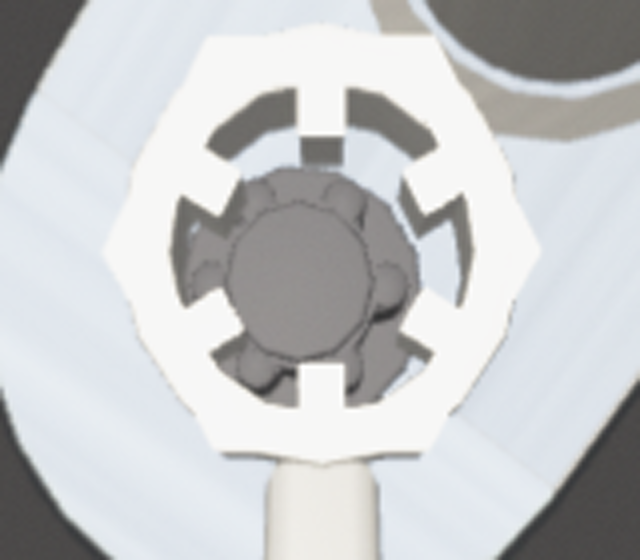

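Through the bore: the ring centre is at wrist px (320.5,72.5), the bolt head centre at about (315.3,80.3), and the lobes fall between the teeth within about 1°. I need a small shift.

```bash
python3 - <<'E'
from h import *
p,A=cur();c=snap('wrist')
print(p,yawof(A))
r=onplane(c,[[320.5,72.5]],p[2]-.013)[0];l=onplane(c,[[315.5,80.5]],.0225)[0];d=onplane(c,[[315,79.7]],.024)[0];f=onplane(c,[[315.7,80]],.011)
w=onplane(c,[[266.2,72.5],[375,72.5]],p[2]-.013); print('ring width',np.linalg.norm(w[0]-w[1]))
print(r,l,d,f); e=(l+d)/2-r; print('shift tool y,z mm',(A.T@np.r_[e[:2],0]*1000).round(2))
E
```

```text
[0.54031088 0.07442519 0.06822361] 39.424194857499714
ring width 0.042101655803033385
[0.61209265 0.13360226 0.05522361] [0.61254589 0.1370458  0.0225    ] [0.61248734 0.13727733 0.024     ] [[0.61415907 0.13843283 0.011     ]]
shift tool y,z mm [ 0.   -2.48 -2.59]
```

```bash
python3 - <<'E'
from h import *
p,A=cur();c=snap('wrist');Q=cloud(c)
for n,u,v in(('ringL',272,72),('ringR',369,72),('ringfar',320,22),('ringnear',320,116),('shank far',320,195),('shank near',320,260),('boltT',314,78),('plate',250,100)):
    print(n,np.median(Q[v-1:v+2,u-1:u+2].reshape(-1,3),0).round(4))
E
```

```text
ringL [0.6004 0.149  0.0539]
ringR [0.6245 0.1197 0.0536]
ringfar [0.6256 0.1453 0.0539]
ringnear [0.5998 0.1242 0.0538]
shank far [0.5775 0.1059 0.0754]
shank near [0.5582 0.0901 0.0757]
boltT [0.613  0.1388 0.0221]
plate [0.5851 0.1601 0.0064]
```

Emit:
move_arm(
  commands=[
    [0,0,0,0.1,-0.08,-0.09,1],
    [0,0,0,0.2,0,0,1],
    [0,0,0,0.15,0,0,1],
    [0,0,0,0,0,0,1],
    [0,0,0,0,0,0,1],
  ],
)

```text
time_s: 7.97
eef_pos: [0.541, 0.0795, 0.0542]
tool_rot: [-143.1, 89.9, 76.5]
contact_force: [0.1, -0.7, -4.8]
grip_width: 0.012
```

```bash
python3 - <<'E'
from h import *
p,A=cur(); print(p,yawof(A),state()['contact_force'])
c=snap('wrist'); im=c['image'][0:150,240:400]
cv2.imwrite('pics/j.png',cv2.resize(np.clip(im.astype(float)*1.0,0,255).astype(np.uint8),None,fx=4,fy=4,interpolation=cv2.INTER_CUBIC)[:,:,::-1])
E
```

```text
[0.54100212 0.07951133 0.05423354] 39.64262775082651 [ 0.10145082 -0.69303697 -4.84891527]
```

View pics/j.png

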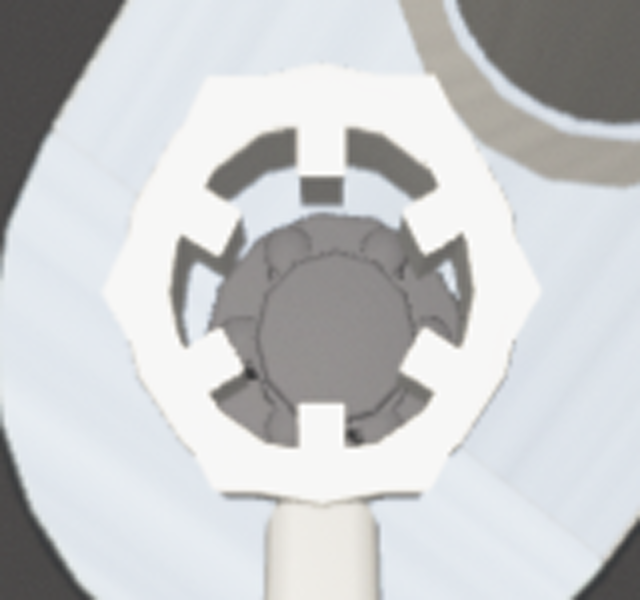

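```bash
python3 - <<'E'
from h import *
p,A=cur();c=snap('wrist')
print(p,yawof(A))
r=onplane(c,[[320.5,72.6]],p[2]-.013)[0];d=onplane(c,[[324,83.7]],.024)[0];f=onplane(c,[[325.5,82.5]],.011)[0]
ob=onplane(c,[[321,82.5]],.011)
print(r,d,f)
for q in(d,f): print('shift tool mm',(A.T@np.r_[(q-r)[:2],0]*1000).round(2))
# precise disc via Hough / dark mask
g=cv2.cvtColor(c['image'],cv2.COLOR_RGB2GRAY)[0:150,240:400]; G=cv2.resize(g,None,fx=4,fy=4,interpolation=cv2.INTER_CUBIC)
m=((G>120)&(G<160)).astype(np.uint8); print(G[335,336],G[290,130])
H=cv2.HoughCircles(G,cv2.HOUGH_GRADIENT,2,200,param1=60,param2=20,minRadius=65,maxRadius=95); print(H)
E
```

```text
[0.54123915 0.07945619 0.05450188] 39.636843352688835
[0.61276141 0.13887073 0.04150188] [0.61281155 0.13691175 0.024     ] [0.6153231  0.13790517 0.011     ]
shift tool mm [-0.    1.54  1.21]
shift tool mm [ 0.    2.38 -1.36]
145 247
[[[337.  335.   82.8]
  [493.  197.   89.4]
  [107.  475.   85. ]
  [187.   77.   91.6]
  [307.  547.   73.8]
  [549.  477.   93.8]]]
```

Emit:
move_arm(
  commands=[
    [0,0,0,0,0.05,0.04,1],
    [0,0,0,0,0,0,1],
    [0,0,0,0,0,0,1],
  ],
)

```text
time_s: 8.32
eef_pos: [0.5416, 0.0773, 0.0549]
tool_rot: [179.8, 89.9, 39.4]
contact_force: [0.4, -0.0, -3.9]
grip_width: 0.0118
```

```bash
python3 - <<'E'
from h import *
c=snap('wrist');P=[]
for i in range(4):
    s=snap('wrist');P.append(cur()[0])
p,A=cur();P=np.array(P);print(P.round(4),yawof(A))
g=cv2.cvtColor(s['image'],cv2.COLOR_RGB2GRAY)[0:150,240:400]; G=cv2.resize(g,None,fx=4,fy=4,interpolation=cv2.INTER_CUBIC)
H=cv2.HoughCircles(G,cv2.HOUGH_GRADIENT,2,200,param1=60,param2=20,minRadius=65,maxRadius=95); H=H[0][0];print(H)
m=(G>225).astype(np.uint8)
r=onplane(s,[[320.5,72.6]],P.mean(0)[2]-.013)[0];d=onplane(s,[[240+H[0]/4-.4,H[1]/4-.4]],.024)[0]
print('shift',(A.T@np.r_[(d-r)[:2],0]*1000).round(2))
E
```

```text
[[0.5416 0.0776 0.0549]
 [0.5415 0.0776 0.0549]
 [0.5415 0.0776 0.0548]
 [0.5415 0.0776 0.0548]] 39.64486147678096
[319.  327.   80.6]
shift [-0.   -0.49  0.2 ]
```

Emit:
move_arm(
  commands=[
    [0,0,0,0.1,-0.01,0,1],
    [0,0,0,0.1,0,0,1],
    [0,0,0,0.05,0,0,1],
    [0,0,0,0,0,0,1],
  ],
)

```text
time_s: 8.9
eef_pos: [0.5409, 0.0778, 0.0467]
tool_rot: [-146.8, 89.9, 72.8]
contact_force: [0.5, -0.1, -4.8]
grip_width: 0.0119
```

Emit:
move_arm(
  commands=[
    [0,0,0,0.07,0,0,1],
    [0,0,0,0.07,0,0,1],
    [0,0,0,0,0,0,1],
  ],
)

```text
time_s: 9.15
eef_pos: [0.5411, 0.0778, 0.0426]
tool_rot: [-160.0, 89.9, 59.6]
contact_force: [0.7, 0.1, -4.0]
grip_width: 0.0121
```

Emit:
move_arm(
  commands=[
    [0,0,0,0.07,0,0,1],
    [0,0,0,0.05,0,0,1],
    [0,0,0,0,0,0,1],
  ],
)

```text
time_s: 9.4
eef_pos: [0.5411, 0.0779, 0.0391]
tool_rot: [-161.9, 89.9, 57.8]
contact_force: [0.5, 0.5, -4.3]
grip_width: 0.012
```

Emit:
move_arm(
  commands=[
    [0,0,0,0.03,0,0,1],
    [0,0,0,0.02,0,0,1],
    [0,0,0,0,0,0,1],
    [0,0,0,0,0,0,1],
  ],
)

```text
time_s: 9.73
eef_pos: [0.5413, 0.0779, 0.038]
tool_rot: [-172.1, 89.9, 47.5]
contact_force: [-0.5, -1.2, -4.2]
grip_width: 0.0122
```

```bash
python3 - <<'E'
from h import *
p,A=cur(); print(p,yawof(A),state()['contact_force'],state()['torque'])
E
```

```text
[0.54134059 0.07787552 0.03797016] 39.64046581000442 [-0.51147886 -1.19590005 -4.16268546] [0.03709175 0.08787776 0.04471244]
```

Emit:
move_arm(
  commands=[
    [0.75,0,0,0.01,-0.16,-0.004,1],
    [0.75,0,0,0.01,-0.165,-0.004,1],
    [0.75,0,0,0,-0.165,-0.004,1],
    [0.75,0,0,0,-0.165,-0.004,1],
    [0,0,0,0,0,0,1],
  ],
)

```text
time_s: 10.15
eef_pos: [0.5297, 0.0942, 0.0374]
tool_rot: [-146.2, 89.9, 61.4]
contact_force: [-1.2, -3.6, -3.5]
grip_width: 0.0116
```

```bash
cat >> h.py <<'E'
def rep(B=np.array([.6141,.1382])):
    s=state();p,A=cur();y=np.radians(yawof(A));h=np.array([np.cos(y),np.sin(y)]);l=np.array([-h[1],h[0]])
    F=np.array(s['contact_force']);T=np.array(s['torque'])
    r=(B-p[:2]);print('t',s['time_s'],'pos',p.round(4),'yaw',yawof(A).round(2),'r along/left mm',(r@h*1e3).round(2),(r@l*1e3).round(2),'F head/left/z',(F[:2]@h).round(1),(F[:2]@l).round(1),F[2].round(1),'T',T.round(2),'about bolt',(-(r[0]*F[1]-r[1]*F[0])+T[2]).round(3))
E
python3 -c "
from h import *
rep()"
```

```text
t 10.15 pos [0.5297 0.0942 0.0374] yaw 27.58 r along/left mm 95.22 -0.05 F head/left/z -2.7 -2.6 -3.5 T [-0.6   0.21 -0.05] about bolt 0.198
```

Emit:
move_arm(
  commands=[
    [0.96,0,0,0,-0.21,-0.005,1],
    [0.96,0,0,0,-0.21,-0.005,1],
    [0.96,0,0,0,-0.21,-0.005,1],
    [0.96,0,0,0,-0.21,-0.005,1],
    [0.96,0,0,0,-0.21,-0.005,1],
  ],
)

```text
time_s: 10.57
eef_pos: [0.5203, 0.123, 0.0375]
tool_rot: [-166.1, 89.9, 22.2]
contact_force: [0.1, -1.2, -3.3]
grip_width: 0.0119
```

```bash
python3 -c "
from h import *
rep()"
```

```text
t 10.5667 pos [0.5203 0.123  0.0375] yaw 8.3 r along/left mm 94.99 1.47 F head/left/z -0.1 -1.2 -3.3 T [-0.42  0.13  0.  ] about bolt 0.111
```

Emit:
move_arm(
  commands=[
    [0.96,0,0,0,-0.21,-0.007,1],
    [0.96,0,0,0,-0.21,-0.007,1],
    [0.96,0,0,0,-0.21,-0.007,1],
    [0.96,0,0,0,-0.21,-0.007,1],
    [0.96,0,0,0,-0.21,-0.007,1],
  ],
)

```text
time_s: 10.98
eef_pos: [0.521, 0.1544, 0.0375]
tool_rot: [-150.6, 89.9, 18.5]
contact_force: [-0.4, -2.5, -4.1]
grip_width: 0.0124
```

```bash
python3 -c "
from h import *
rep()"
```

```text
t 10.9833 pos [0.521  0.1544 0.0375] yaw -10.91 r along/left mm 94.47 1.75 F head/left/z 0.0 -2.5 -4.1 T [-0.56  0.14 -0.03] about bolt 0.206
```

Emit:
move_arm(
  commands=[
    [0.96,0,0,0,-0.21,-0.007,1],
    [0.96,0,0,0,-0.21,-0.007,1],
    [0.96,0,0,0,-0.21,-0.007,1],
    [0.96,0,0,0,-0.21,-0.007,1],
    [0.96,0,0,0,-0.21,-0.007,1],
  ],
)

```text
time_s: 11.4
eef_pos: [0.5319, 0.1835, 0.0375]
tool_rot: [-151.9, 89.9, -2.0]
contact_force: [0.3, -4.2, -3.1]
grip_width: 0.0119
```

Emit:
move_arm(
  commands=[
    [0,0,0,0,0,0,1],
    [0,0,0,0,0,0,1],
  ],
)

```text
time_s: 11.57
eef_pos: [0.5319, 0.1836, 0.0374]
tool_rot: [-149.6, 89.9, 0.5]
contact_force: [-0.1, -2.8, -4.4]
grip_width: 0.0119
```

```bash
python3 -c "
from h import *
rep()"
```

```text
t 11.5667 pos [0.5319 0.1836 0.0374] yaw -29.84 r along/left mm 93.89 1.49 F head/left/z 1.3 -2.5 -4.4 T [-0.5   0.1  -0.16] about bolt 0.079
```

Stroke 1 is done: steady 0.25 N m resistance over about 65°. Next I back off the play, lift and swing back 64°.

Emit:
move_arm(
  commands=[
    [-0.5,0,0,0,0.11,-0.002,1],
    [-0.4,0,0,0,0.09,-0.002,1],
    [0,0,0,-0.1,0,0,1],
    [0,0,0,-0.3,0,0,1],
    [0,0,0,-0.3,0,0,1],
  ],
)

```text
time_s: 11.98
eef_pos: [0.5289, 0.18, 0.0592]
tool_rot: [-76.0, 89.8, 77.7]
contact_force: [-0.2, 0.1, -4.5]
grip_width: 0.0119
```

```bash
python3 -c "
from h import *
rep()
plan(np.array([.5358,.0847,.0565]),down(34.2),16,grip=1)"
```

```text
t 11.9833 pos [0.5289 0.18   0.0592] yaw -26.33 r along/left mm 94.88 0.27 F head/left/z -0.3 0.0 -4.5 T [0.14 0.09 0.03] about bolt 0.024
[-0.95, -0.0, 0.0, 0.0, 0.17, -0.1, 1]
[-0.95, -0.0, 0.0, 0.01, 0.18, -0.09, 1]
[-0.95, -0.0, 0.0, 0.0, 0.18, -0.08, 1]
[-0.94, -0.0, 0.0, 0.01, 0.19, -0.06, 1]
[-0.95, -0.0, 0.0, 0.0, 0.19, -0.05, 1]
[-0.94, -0.0, 0.0, 0.01, 0.2, -0.04, 1]
[-0.95, -0.0, 0.0, 0.0, 0.2, -0.03, 1]
[-0.94, -0.0, 0.0, 0.01, 0.2, -0.01, 1]
[-0.95, -0.0, 0.0, 0.0, 0.2, -0.0, 1]
[-0.94, -0.0, 0.01, 0.01, 0.2, 0.01, 1]
[-0.95, -0.0, 0.0, 0.01, 0.2, 0.03, 1]
[-0.94, -0.0, 0.01, 0.0, 0.19, 0.04, 1]
[-0.95, -0.01, 0.0, 0.01, 0.19, 0.05, 1]
[-0.94, -0.0, 0.01, 0.0, 0.19, 0.06, 1]
[-0.95, -0.01, 0.0, 0.01, 0.18, 0.07, 1]
[-0.94, -0.0, 0.0, 0.0, 0.18, 0.09, 1]
end [0.5358 0.0848 0.0565] 34.19
```

Emit:
move_arm(
  commands=[
    [-0.95,0,0,0,0.208,-0.007,1],
    [-0.94,0,0,0,0.208,-0.007,1],
    [-0.95,0,0,0,0.208,-0.007,1],
    [-0.94,0,0,0,0.208,-0.007,1],
    [-0.95,0,0,0,0.208,-0.007,1],
  ],
)

```text
time_s: 12.4
eef_pos: [0.5202, 0.1505, 0.0595]
tool_rot: [-121.2, 89.8, 51.6]
contact_force: [-0.3, 0.1, -4.3]
grip_width: 0.0122
```

Emit:
move_arm(
  commands=[
    [-0.95,0,0,0,0.208,-0.007,1],
    [-0.94,0,0,0,0.208,-0.007,1],
    [-0.95,0,0,0,0.208,-0.007,1],
    [-0.94,0,0,0,0.208,-0.007,1],
    [-0.95,0,0,0,0.208,-0.007,1],
  ],
)

```text
time_s: 12.82
eef_pos: [0.5215, 0.119, 0.0595]
tool_rot: [-146.5, 89.8, 45.2]
contact_force: [-0.3, -0.2, -4.2]
grip_width: 0.012
```

Emit:
move_arm(
  commands=[
    [-0.95,0,0,0,0.208,-0.007,1],
    [-0.94,0,0,0,0.208,-0.007,1],
    [-0.95,0,0,0,0.208,-0.007,1],
    [-0.94,0,0,0,0.208,-0.007,1],
    [-0.95,0,0,0,0.208,-0.007,1],
  ],
)

```text
time_s: 13.23
eef_pos: [0.5328, 0.0897, 0.0594]
tool_rot: [-173.9, 89.8, 36.7]
contact_force: [0.8, 0.5, -4.0]
grip_width: 0.0117
```

Emit:
move_arm(
  commands=[
    [-0.95,0,0,0,0.208,-0.007,1],
    [0,0,0,0.1,0,0,1],
    [0,0,0,0,0,0,1],
    [0,0,0,0,0,0,1],
  ],
)

```text
time_s: 13.57
eef_pos: [0.5354, 0.0851, 0.0556]
tool_rot: [-151.8, 89.9, 62.4]
contact_force: [0.1, 0.2, -4.5]
grip_width: 0.0122
```

```bash
python3 - <<'E'
from h import *
rep()
p,A=cur();c=snap('wrist'); im=c['image'][0:150,240:400]
cv2.imwrite('pics/k.png',cv2.resize(im,None,fx=4,fy=4,interpolation=cv2.INTER_CUBIC)[:,:,::-1])
g=cv2.cvtColor(c['image'],cv2.COLOR_RGB2GRAY)[0:150,240:400]; G=cv2.resize(g,None,fx=4,fy=4,interpolation=cv2.INTER_CUBIC)
H=cv2.HoughCircles(G,cv2.HOUGH_GRADIENT,2,200,param1=60,param2=20,minRadius=65,maxRadius=95)[0][0];print(H)
r=onplane(c,[[320.5,72.6]],p[2]-.013)[0];d=onplane(c,[[240+H[0]/4-.4,H[1]/4-.4]],.024)[0]
print('shift',(A.T@np.r_[(d-r)[:2],0]*1000).round(2))
E
```

```text
t 13.5667 pos [0.5354 0.0851 0.0556] yaw 34.16 r along/left mm 94.94 -0.22 F head/left/z 0.2 0.1 -4.5 T [ 0.05  0.07 -0.01] about bolt -0.017
[327.  327.   80.6]
shift [-0.    0.37  0.08]
```

View pics/k.png

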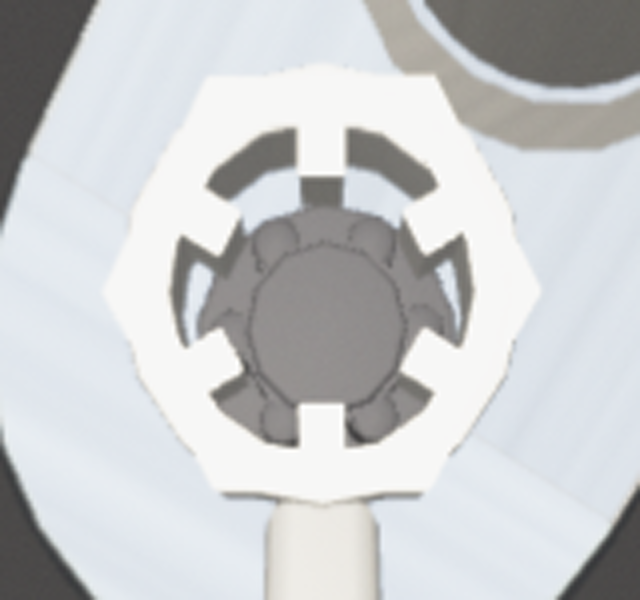

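Ring and head are concentric to 0.4 mm, and the lobes at zoom px (278,240) and (375,240) sit symmetrically between the teeth. I descend.

Emit:
move_arm(
  commands=[
    [0,0,0,0.1,0.01,0,1],
    [0,0,0,0.15,0,0,1],
    [0,0,0,0.1,0,0,1],
    [0,0,0,0,0,0,1],
  ],
)

```text
time_s: 13.95
eef_pos: [0.5352, 0.0842, 0.044]
tool_rot: [-120.5, 89.9, 93.7]
contact_force: [0.2, -0.1, -3.9]
grip_width: 0.012
```

Emit:
move_arm(
  commands=[
    [0,0,0,0.1,0,0,1],
    [0,0,0,0.1,0,0,1],
    [0,0,0,0.05,0,0,1],
    [0,0,0,0,0,0,1],
  ],
)

```text
time_s: 14.28
eef_pos: [0.5358, 0.084, 0.037]
tool_rot: [-160.0, 89.9, 54.1]
contact_force: [-0.7, -0.9, -1.9]
grip_width: 0.0116
```

```bash
python3 -c "
from h import *
rep()"
```

```text
t 14.2833 pos [0.5358 0.084  0.037 ] yaw 34.19 r along/left mm 95.19 0.81 F head/left/z -1.1 -0.4 -1.9 T [0.06 0.02 0.01] about bolt 0.048
```

Emit:
move_arm(
  commands=[
    [0.96,0,0,0,-0.21,-0.007,1],
    [0.96,0,0,0,-0.21,-0.007,1],
    [0.96,0,0,0,-0.21,-0.007,1],
    [0.96,0,0,0,-0.21,-0.007,1],
    [0.96,0,0,0,-0.21,-0.007,1],
  ],
)

```text
time_s: 14.7
eef_pos: [0.5226, 0.1121, 0.0375]
tool_rot: [-163.2, 89.9, 31.6]
contact_force: [-0.6, -0.9, -3.2]
grip_width: 0.0119
```

Emit:
move_arm(
  commands=[
    [0.5,0,0,0,-0.11,-0.003,1],
    [0.5,0,0,0,-0.11,-0.003,1],
    [0,0,0,0,0,0,1],
    [0,0,0,0,0,0,1],
  ],
)

```text
time_s: 15.03
eef_pos: [0.5211, 0.1186, 0.0374]
tool_rot: [-138.8, 89.9, 52.2]
contact_force: [-0.8, -1.7, -2.6]
grip_width: 0.0122
```

```bash
python3 -c "
from h import *
rep()"
```

```text
t 15.0333 pos [0.5211 0.1186 0.0374] yaw 11.04 r along/left mm 95.03 1.4 F head/left/z -1.1 -1.5 -2.6 T [-0.23  0.36  0.1 ] about bolt 0.238
```

Emit:
move_arm(
  commands=[
    [0.25,0,0,0,-0.055,-0.001,1],
    [0.25,0,0,0,-0.055,-0.001,1],
    [0.25,0,0,0,-0.055,-0.001,1],
    [0.25,0,0,0,-0.055,-0.001,1],
    [0,0,0,0,0,0,1],
  ],
)

```text
time_s: 15.45
eef_pos: [0.52, 0.1257, 0.0373]
tool_rot: [-122.3, 89.9, 64.6]
contact_force: [-1.8, -3.0, -3.1]
grip_width: 0.0121
```

```bash
python3 -c "
from h import *
rep()"
```

```text
t 15.45 pos [0.52   0.1257 0.0373] yaw 6.93 r along/left mm 94.93 1.07 F head/left/z -2.1 -2.8 -3.1 T [-0.56  0.5   0.01] about bolt 0.27
```

Emit:
move_arm(
  commands=[
    [0.25,0,0,0,-0.055,-0.001,1],
    [0.25,0,0,0,-0.055,-0.001,1],
    [0.25,0,0,0,-0.055,-0.001,1],
    [0,0,0,0,0,0,1],
  ],
)

```text
time_s: 15.78
eef_pos: [0.5195, 0.1308, 0.0373]
tool_rot: [-114.6, 89.9, 69.3]
contact_force: [-3.3, -2.7, -2.1]
grip_width: 0.0122
```

```bash
python3 -c "
from h import *
rep()"
```

```text
t 15.7833 pos [0.5195 0.1308 0.0373] yaw 3.94 r along/left mm 94.87 0.87 F head/left/z -3.5 -2.4 -2.1 T [-0.66  0.66 -0.11] about bolt 0.121
```

Emit:
move_arm(
  commands=[
    [0.25,0,0,0,-0.055,0.01,1],
    [0.25,0,0,0,-0.055,0.005,1],
    [0,0,0,0,0,0,1],
  ],
)

```text
time_s: 16.03
eef_pos: [0.5194, 0.1342, 0.0374]
tool_rot: [-135.7, 89.9, 46.3]
contact_force: [-2.1, -2.6, -3.0]
grip_width: 0.0121
```

```bash
python3 -c "
from h import *
rep()"
```

```text
t 16.0333 pos [0.5194 0.1342 0.0374] yaw 1.94 r along/left mm 94.79 0.83 F head/left/z -2.2 -2.5 -3.0 T [-0.61  0.53 -0.16] about bolt 0.073
```

Emit:
move_arm(
  commands=[
    [0.2,0,0,0,-0.045,0,1],
    [0.2,0,0,0,-0.045,0,1],
    [0,0,0,0,0,0,1],
  ],
)

```text
time_s: 16.28
eef_pos: [0.5193, 0.1368, 0.0374]
tool_rot: [-134.6, 89.9, 45.8]
contact_force: [-2.4, -3.4, -3.0]
grip_width: 0.0119
```

```bash
python3 -c "
from h import *
rep()"
```

```text
t 16.2833 pos [0.5193 0.1368 0.0374] yaw 0.35 r along/left mm 94.76 0.86 F head/left/z -2.4 -3.4 -3.0 T [-0.62  0.52 -0.08] about bolt 0.243
```

Emit:
move_arm(
  commands=[
    [0.2,0,0,0,-0.045,0,1],
    [0.2,0,0,0,-0.045,0,1],
    [0,0,0,0,0,0,1],
  ],
)

```text
time_s: 16.53
eef_pos: [0.5194, 0.1395, 0.0374]
tool_rot: [-134.3, 89.9, 44.5]
contact_force: [-1.9, -3.1, -2.4]
grip_width: 0.012
```

```bash
python3 -c "
from h import *
rep()"
```

```text
t 16.5333 pos [0.5194 0.1395 0.0374] yaw -1.25 r along/left mm 94.7 0.77 F head/left/z -1.9 -3.2 -2.4 T [-0.66  0.5  -0.11] about bolt 0.189
```

Emit:
move_arm(
  commands=[
    [0.2,0,0,0,-0.045,0,1],
    [0,0,0,0,0,0,1],
  ],
)

```text
time_s: 16.7
eef_pos: [0.5194, 0.1408, 0.0374]
tool_rot: [-133.7, 89.9, 44.3]
contact_force: [-1.9, -3.6, -2.9]
grip_width: 0.0124
```

```bash
python3 -c "
from h import *
rep()"
```

```text
t 16.7 pos [0.5194 0.1408 0.0374] yaw -2.05 r along/left mm 94.69 0.82 F head/left/z -1.7 -3.6 -2.9 T [-0.75  0.38 -0.12] about bolt 0.223
```

Emit:
move_arm(
  commands=[
    [0.2,0,0,0,-0.045,0,1],
    [0,0,0,0,0,0,1],
  ],
)

```text
time_s: 16.87
eef_pos: [0.5195, 0.142, 0.0374]
tool_rot: [-135.3, 89.9, 41.9]
contact_force: [-2.1, -4.4, -3.3]
grip_width: 0.0121
```

Emit:
move_arm(
  commands=[
    [0.2,0,0,0,-0.045,0,1],
    [0,0,0,0,0,0,1],
  ],
)

```text
time_s: 17.03
eef_pos: [0.5196, 0.1431, 0.0374]
tool_rot: [-141.1, 89.9, 35.2]
contact_force: [-1.9, -3.2, -3.6]
grip_width: 0.0122
```

```bash
python3 -c "
from h import *
rep()"
```

```text
t 17.0333 pos [0.5196 0.1431 0.0374] yaw -3.64 r along/left mm 94.66 1.1 F head/left/z -1.7 -3.3 -3.6 T [-0.92  0.41 -0.07] about bolt 0.235
```

Emit:
move_arm(
  commands=[
    [0.2,0,0,0,-0.045,0,1],
    [0,0,0,0,0,0,1],
  ],
)

```text
time_s: 17.2
eef_pos: [0.5196, 0.1441, 0.0374]
tool_rot: [-150.7, 89.9, 24.9]
contact_force: [-1.9, -4.4, -2.4]
grip_width: 0.0118
```

```bash
python3 -c "
from h import *
rep()"
```

```text
t 17.2 pos [0.5196 0.1441 0.0374] yaw -4.45 r along/left mm 94.65 1.45 F head/left/z -1.6 -4.5 -2.4 T [-1.04  0.4  -0.  ] about bolt 0.427
```

It is coming up tight: motion per step is falling and torque is rising. Smaller steps now.

Emit:
move_arm(
  commands=[
    [0.1,0,0,0,-0.03,0,1],
    [0,0,0,0,0,0,1],
  ],
)

```text
time_s: 17.37
eef_pos: [0.5196, 0.1446, 0.0374]
tool_rot: [-163.5, 89.9, 11.6]
contact_force: [-1.8, -4.4, -2.5]
grip_width: 0.0121
```

```bash
python3 -c "
from h import *
rep()"
```

```text
t 17.3667 pos [0.5196 0.1446 0.0374] yaw -4.85 r along/left mm 94.66 1.63 F head/left/z -1.4 -4.6 -2.5 T [-1.12  0.45  0.1 ] about bolt 0.525
```

Emit:
move_arm(
  commands=[
    [0.1,0,0,0,-0.03,0,1],
    [0,0,0,0,0,0,1],
  ],
)

```text
time_s: 17.53
eef_pos: [0.5197, 0.1451, 0.0374]
tool_rot: [-178.3, 89.9, -3.6]
contact_force: [-1.7, -6.2, -4.0]
grip_width: 0.0118
```

```bash
python3 -c "
from h import *
rep()"
```

```text
t 17.5333 pos [0.5197 0.1451 0.0374] yaw -5.25 r along/left mm 94.65 1.73 F head/left/z -1.1 -6.3 -4.0 T [-1.28  0.4   0.06] about bolt 0.655
```

Emit:
move_arm(
  commands=[
    [0.1,0,0,0,-0.03,0,1],
    [0,0,0,0,0,0,1],
  ],
)

```text
time_s: 17.7
eef_pos: [0.5197, 0.1457, 0.0374]
tool_rot: [167.1, 89.9, -18.6]
contact_force: [-3.1, -6.8, -3.5]
grip_width: 0.0119
```

Emit:
move_arm(
  commands=[
    [0.1,0,0,0,-0.03,0,1],
    [0,0,0,0,0,0,1],
  ],
)

```text
time_s: 17.87
eef_pos: [0.5198, 0.1463, 0.0374]
tool_rot: [154.2, 89.9, -31.9]
contact_force: [-2.3, -7.2, -3.1]
grip_width: 0.0119
```

```bash
python3 -c "
from h import *
rep()"
```

```text
t 17.8667 pos [0.5198 0.1463 0.0374] yaw -6.07 r along/left mm 94.65 1.97 F head/left/z -1.5 -7.4 -3.1 T [-1.51  0.43  0.09] about bolt 0.789
```

Emit:
move_arm(
  commands=[
    [0.1,0,0,0,-0.03,0,1],
    [0,0,0,0,0,0,1],
  ],
)

```text
time_s: 18.03
eef_pos: [0.5198, 0.1468, 0.0374]
tool_rot: [142.5, 89.9, -44.0]
contact_force: [-2.0, -8.4, -1.9]
grip_width: 0.012
```

```bash
python3 -c "
from h import *
rep()"
```

```text
t 18.0333 pos [0.5198 0.1468 0.0374] yaw -6.48 r along/left mm 94.65 2.12 F head/left/z -1.0 -8.6 -1.9 T [-1.64  0.49  0.14] about bolt 0.952
```

Emit:
move_arm(
  commands=[
    [0.1,0,0,0,-0.03,0,1],
    [0,0,0,0,0,0,1],
    [0,0,0,0,0,0,1],
  ],
)

```text
time_s: 18.28
eef_pos: [0.5199, 0.1472, 0.0374]
tool_rot: [131.8, 89.9, -55.0]
contact_force: [-2.6, -8.4, -4.0]
grip_width: 0.0119
```

```bash
python3 -c "
from h import *
rep()"
```

```text
t 18.2833 pos [0.5199 0.1472 0.0374] yaw -6.88 r along/left mm 94.64 2.32 F head/left/z -1.6 -8.7 -4.0 T [-1.75  0.5   0.16] about bolt 0.976
```

Emit:
move_arm(
  commands=[
    [0.1,0,0,0,-0.03,0,1],
    [0,0,0,0,0,0,1],
    [0,0,0,0,0,0,1],
    [0,0,0,0,0,0,1],
  ],
)

```text
time_s: 18.62
eef_pos: [0.5199, 0.1478, 0.0374]
tool_rot: [125.6, 89.8, -61.7]
contact_force: [-2.1, -8.2, -3.4]
grip_width: 0.0119
```

```bash
python3 -c "
from h import *
rep()"
```

```text
t 18.6167 pos [0.5199 0.1478 0.0374] yaw -7.29 r along/left mm 94.63 2.46 F head/left/z -1.0 -8.4 -3.4 T [-1.91  0.49  0.23] about bolt 1.025
```

The bolt pulled up firmly, with about 1.0 N m held against a stop. Next: unload, centre in the play, and lift.

Emit:
move_arm(
  commands=[
    [-0.4,0,0,0,0.11,0,1],
    [-0.4,0,0,0,0.1,0,1],
    [-0.4,0,0,0,0.09,0,1],
    [-0.2,0,0,0,0.045,0,1],
    [0,0,0,0,0,0,1],
  ],
)

```text
time_s: 19.03
eef_pos: [0.5194, 0.1406, 0.0375]
tool_rot: [-128.4, 89.8, 50.0]
contact_force: [-1.3, -3.0, -3.5]
grip_width: 0.0121
```

```bash
python3 -c "
from h import *
rep()"
```

```text
t 19.0333 pos [0.5194 0.1406 0.0375] yaw -1.61 r along/left mm 94.71 0.27 F head/left/z -1.2 -3.0 -3.5 T [-0.55  0.3  -0.19] about bolt 0.103
```

Emit:
move_arm(
  commands=[
    [-0.4,0,0,0,0.09,0,1],
    [-0.3,0,0,0,0.07,0,1],
    [0,0,0,0,0,0,1],
    [0,0,0,0,0,0,1],
  ],
)

```text
time_s: 19.37
eef_pos: [0.5194, 0.1362, 0.0375]
tool_rot: [-130.6, 89.8, 50.6]
contact_force: [-0.9, -2.4, -3.8]
grip_width: 0.0118
```

```bash
python3 -c "
from h import *
rep()"
```

```text
t 19.3667 pos [0.5194 0.1362 0.0375] yaw 1.22 r along/left mm 94.71 -0.06 F head/left/z -1.0 -2.4 -3.8 T [-0.4   0.09 -0.14] about bolt 0.088
```

Emit:
move_arm(
  commands=[
    [0,0,0,-0.1,0.02,0,1],
    [0,0,0,-0.3,0,0,1],
    [0,0,0,-0.35,0,0,1],
    [0,0,0,0,0,0,1],
    [0,0,0,0,0,0,1],
  ],
)

```text
time_s: 19.78
eef_pos: [0.5197, 0.136, 0.061]
tool_rot: [-144.4, 89.7, 36.9]
contact_force: [-0.2, 0.1, -4.1]
grip_width: 0.0122
```

```bash
python3 - <<'E'
from h import *
rep()
p,A=cur();c=snap('wrist'); im=c['image'][0:150,240:400]
cv2.imwrite('pics/l.png',cv2.resize(im,None,fx=4,fy=4,interpolation=cv2.INTER_CUBIC)[:,:,::-1])
E
```

```text
t 19.7833 pos [0.5197 0.136  0.061 ] yaw 1.26 r along/left mm 94.38 0.16 F head/left/z -0.2 0.1 -4.1 T [0.07 0.16 0.03] about bolt 0.019
```

View pics/l.png

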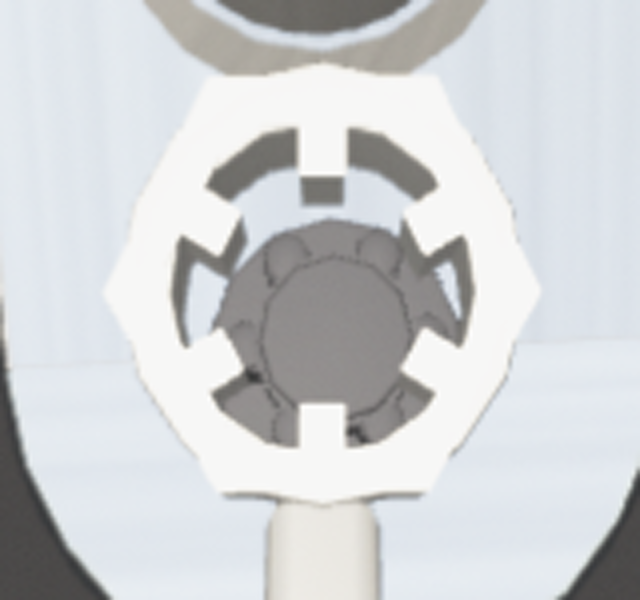

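The bolt lobes now sit at about 2–3° world, which is the foot's axis direction, so the bolt is at its tight position. I carry the spanner back to the tray centre.

```bash
python3 - <<'E'
from h import *
p,A=cur()
s=(p+[0,0,.06],A)
plan(np.array([.447,-.290,.10]),down(11.4),17,start=s,grip=1)
E
```

```text
[-0.15, -0.0, 0.0, 0.04, 0.83, 0.16, 1]
[-0.15, -0.0, 0.0, 0.04, 0.83, 0.17, 1]
[-0.15, -0.0, 0.0, 0.04, 0.83, 0.18, 1]
[-0.15, -0.0, 0.0, 0.04, 0.83, 0.19, 1]
[-0.15, -0.0, 0.0, 0.04, 0.82, 0.19, 1]
[-0.15, -0.0, 0.0, 0.04, 0.82, 0.2, 1]
[-0.15, -0.0, 0.0, 0.04, 0.82, 0.21, 1]
[-0.15, -0.0, 0.0, 0.04, 0.82, 0.22, 1]
[-0.15, -0.0, 0.0, 0.04, 0.82, 0.23, 1]
[-0.15, -0.01, 0.0, 0.04, 0.81, 0.24, 1]
[-0.15, -0.0, 0.0, 0.03, 0.81, 0.25, 1]
[-0.15, -0.01, 0.0, 0.04, 0.81, 0.25, 1]
[-0.15, -0.0, 0.01, 0.04, 0.8, 0.26, 1]
[-0.15, -0.01, 0.0, 0.03, 0.8, 0.27, 1]
[-0.15, -0.0, 0.01, 0.04, 0.8, 0.28, 1]
[-0.14, -0.01, 0.0, 0.03, 0.8, 0.29, 1]
[-0.15, -0.0, 0.01, 0.04, 0.79, 0.3, 1]
end [ 0.447  -0.2899  0.1   ] 11.42
```

Emit:
move_arm(
  commands=[
    [0,0,0,-0.5,0,0,1],
    [0,0,0,-0.8,0,0,1],
    [0,0,0,-0.7,0,0,1],
    [-0.15,0,0,0.04,0.4,0.08,1],
    [-0.15,0,0,0.04,0.83,0.17,1],
  ],
)

```text
time_s: 20.25
eef_pos: [0.5138, 0.1023, 0.1183]
tool_rot: [-134.9, 89.6, 47.9]
contact_force: [0.5, -0.4, -4.0]
grip_width: 0.012
```

Emit:
move_arm(
  commands=[
    [-0.15,0,0,0.04,0.83,0.18,1],
    [-0.15,0,0,0.04,0.83,0.19,1],
    [-0.15,0,0,0.04,0.83,0.19,1],
    [-0.15,0,0,0.04,0.82,0.2,1],
    [-0.15,0,0,0.04,0.82,0.21,1],
  ],
)

```text
time_s: 20.67
eef_pos: [0.4908, -0.0285, 0.111]
tool_rot: [-125.5, 89.9, 60.0]
contact_force: [-0.3, -0.5, -4.6]
grip_width: 0.0118
```

Emit:
move_arm(
  commands=[
    [-0.15,0,0,0.04,0.82,0.22,1],
    [-0.15,0,0,0.04,0.82,0.23,1],
    [-0.15,0,0,0.04,0.81,0.24,1],
    [-0.15,0,0,0.04,0.81,0.25,1],
    [-0.15,0,0,0.04,0.81,0.25,1],
  ],
)

```text
time_s: 21.08
eef_pos: [0.4693, -0.1539, 0.1047]
tool_rot: [-124.1, 89.9, 64.4]
contact_force: [-0.5, -0.1, -4.8]
grip_width: 0.012
```

Emit:
move_arm(
  commands=[
    [-0.15,0,0,0.04,0.8,0.26,1],
    [-0.15,0,0,0.03,0.8,0.27,1],
    [-0.15,0,0,0.04,0.8,0.28,1],
    [-0.14,0,0,0.03,0.8,0.29,1],
    [-0.15,0,0,0.04,0.6,0.3,1],
  ],
)

```text
time_s: 21.5
eef_pos: [0.447, -0.2749, 0.0992]
tool_rot: [177.6, 89.9, 9.0]
contact_force: [0.4, -0.5, -4.6]
grip_width: 0.0122
```

Emit:
move_arm(
  commands=[
    [0,0,0,0,0.5,0.1,1],
    [0,0,0,0,0,0,1],
    [0,0,0,0,0,0,1],
  ],
)

```text
time_s: 21.75
eef_pos: [0.447, -0.2882, 0.0991]
tool_rot: [-136.1, 89.9, 55.2]
contact_force: [-0.3, 0.4, -3.8]
grip_width: 0.0122
```

```bash
python3 - <<'E'
from h import *
rep()
plan(np.array([.447,-.290,.030]),down(11.4),5,grip=1)
E
```

```text
t 21.75 pos [ 0.447  -0.2882  0.0991] yaw 11.26 r along/left mm 247.19 385.59 F head/left/z -0.2 0.4 -3.8 T [ 0.12  0.19 -0.03] about bolt -0.221
[-0.01, -0.0, 0.0, 0.46, 0.01, 0.0, 1]
[-0.01, -0.01, 0.01, 0.46, 0.01, 0.0, 1]
[-0.0, -0.0, 0.0, 0.46, 0.01, 0.0, 1]
[-0.01, -0.01, 0.01, 0.46, 0.02, 0.01, 1]
[-0.0, -0.0, 0.0, 0.46, 0.01, 0.0, 1]
end [ 0.4471 -0.29    0.0301] 11.38
```

Emit:
move_arm(
  commands=[
    [0,0,0,0.4,0.03,0,1],
    [0,0,0,0.7,0.03,0,1],
    [0,0,0,0.6,0,0,1],
    [0,0,0,0.4,0,0,1],
    [0,0,0,0.1,0,0,1],
  ],
)

```text
time_s: 22.17
eef_pos: [0.447, -0.2871, 0.0308]
tool_rot: [-80.7, 89.7, 110.8]
contact_force: [-0.3, 0.2, -4.3]
grip_width: 0.0119
```

Emit:
move_arm(
  commands=[
    [0,0,0,0.05,0,0,1],
    [0,0,0,0.03,0,0,1],
    [0,0,0,0,0,0,1],
  ],
)

```text
time_s: 22.42
eef_pos: [0.4483, -0.2894, 0.0314]
tool_rot: [-165.2, 89.8, 26.1]
contact_force: [-0.1, -0.1, -3.1]
grip_width: 0.0124
```

```bash
python3 - <<'E'
from h import *
rep()
E
```

```text
t 22.4167 pos [ 0.4483 -0.2894  0.0314] yaw 11.38 r along/left mm 246.94 386.46 F head/left/z -0.1 -0.1 -3.1 T [0.03 0.1  0.03] about bolt 0.022
```

Emit:
move_arm(
  commands=[
    [0,0,0,0.03,0,0,1],
    [0,0,0,0.02,0,0,1],
    [0,0,0,0,0,0,1],
  ],
)

```text
time_s: 22.67
eef_pos: [0.4482, -0.2896, 0.0299]
tool_rot: [-168.4, 89.8, 23.0]
contact_force: [-0.1, -0.1, -3.5]
grip_width: 0.012
```

```bash
python3 - <<'E'
from h import *
rep()
E
```

```text
t 22.6667 pos [ 0.4482 -0.2896  0.0299] yaw 11.36 r along/left mm 246.97 386.72 F head/left/z -0.1 -0.0 -3.5 T [ 0.01  0.09 -0.06] about bolt -0.091
```

Emit:
move_arm(
  commands=[
    [0,0,0,0.02,0,0,1],
    [0,0,0,0.01,0,0,1],
    [0,0,0,0,0,0,0],
    [0,0,0,0,0,0,0],
    [0,0,0,0,0,0,0],
  ],
)

```text
time_s: 23.08
eef_pos: [0.4481, -0.2896, 0.0288]
tool_rot: [-165.2, 89.9, 26.1]
contact_force: [-0.3, -0.1, -0.1]
grip_width: 0.0298
```

Emit:
move_arm(
  commands=[
    [0,0,0,0,0,0,0],
    [0,0,0,0,0,0,0],
    [0,0,0,0,0,0,0],
    [0,0,0,0,0,0,0],
  ],
)

```text
time_s: 23.42
eef_pos: [0.4478, -0.2894, 0.0284]
tool_rot: [-141.1, 89.9, 50.2]
contact_force: [0.3, -0.1, -0.5]
grip_width: 0.0438
```

```bash
python3 - <<'E'
from h import *
rep();print(state()['grip_width'])
E
```

```text
t 23.4167 pos [ 0.4478 -0.2894  0.0284] yaw 11.36 r along/left mm 247.3 386.43 F head/left/z 0.2 -0.2 -0.5 T [0.05 0.12 0.02] about bolt 0.155
0.043769201734783894
```

Released with no load on the hand. I retreat straight up and check.

Emit:
move_arm(
  commands=[
    [0,0,0,-0.2,0,0,0],
    [0,0,0,-0.6,0,0,0],
    [0,0,0,-0.9,0,0,0],
    [0,0,0,-0.9,0,0,0],
    [0,0,0,-0.9,0,0,0],
  ],
)

```text
time_s: 23.83
eef_pos: [0.4473, -0.2894, 0.1348]
tool_rot: [-126.2, 89.9, 65.1]
contact_force: [0.0, 0.4, 0.9]
grip_width: 0.0442
```

Emit:
move_arm(
  commands=[
    [0,0,0,-0.9,0,0,0],
    [0,0,0,-0.5,0,0,0],
    [0,0,0,0,0,0,0],
    [0,0,0,0,0,0,0],
  ],
)

```text
time_s: 24.17
eef_pos: [0.4479, -0.2897, 0.1764]
tool_rot: [-177.6, 89.8, 13.8]
contact_force: [0.4, 0.4, 1.1]
grip_width: 0.0443
```

```bash
python3 - <<'E'
from h import *
rep()
c=snap('wrist');a=snap('scene');b=snap('side')
Q=cloud(c); 
for v in(170,200,230,260): 
    r=Q[v,300:345]; k=r[r[:,2]>.028]; print(v,k.mean(0).round(4) if len(k) else None)
cv2.imwrite('pics/m.png',cv2.resize(np.vstack([np.hstack([c['image'],b['image']]),np.hstack([a['image'],a['image']*0])])[:,:,::-1],(800,600),interpolation=cv2.INTER_AREA))
E
```

```text
t 24.1667 pos [ 0.4479 -0.2897  0.1764] yaw 11.37 r along/left mm 247.29 386.77 F head/left/z 0.5 0.3 1.1 T [0.01 0.07 0.01] about bolt 0.11
170 [ 0.4935 -0.2802  0.0367]
200 [ 0.4703 -0.2849  0.0367]
230 [ 0.4499 -0.289   0.0527]
260 [ 0.4205 -0.2949  0.0366]
```

View pics/m.png

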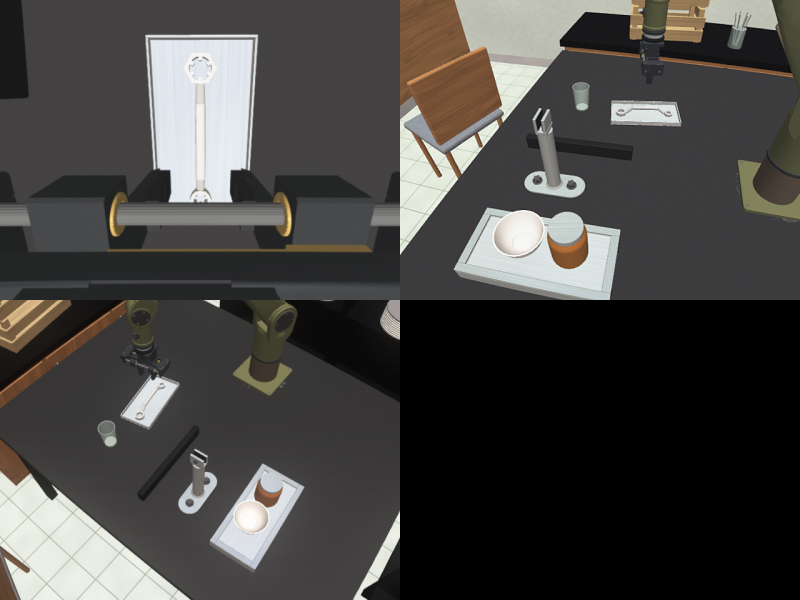

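The spanner lies flat and centred in the tray: wrist rings at (200,68) and (200,197), shank level at the same height as before. The jar, bowl and tumbler are where they were. I hand the job in.

```bash
python3 -c "
from h import *
print(ticket.hand_in())"
```

```text
the job is handed in; nothing more can be done
None
```

I tightened the loose bolt with the larger ring and put the spanner back in its tray. One force spike early on may still fail the run.

**What I did:**
- I set the larger ring over the bolt and turned it clockwise in two swings of about 65° and 35°, lifting it off once in between to swing back.
- I pulled it up to about 1.0 N m against the stop, well under the 1.8 N m at which the insert breaks loose.
- I laid the spanner back and handed the job in at about 24 s.

**Last checks:**
- **Bolt:** its lobes line up with the foot's axis to within about 2°. That fits fully tight and an insert that has not turned, but my reading is no finer than the 0.05 rad tolerance.
- **Spanner:** it lies flat near the middle of the tray, the same way up, with the shank level along its length.
- **Surroundings:** the jar, bowl and tumbler look unmoved in the pictures, and the gripper is clear of everything.

**What went wrong or disagreed:**
- **Force spike:** as I lowered the hand to pick up the spanner, the wrist force read 147 N for a moment, above the 120 N limit. The likely cause is the back of a finger touching the tray wall. If the limit is judged on that raw reading, the run fails.
- **Turn angle:** the bolt came up tight about 4° later than I had worked out from the pictures. Camera error, or more play in the ring than stated, would account for it.

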